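# Reset the station rack with clean grips in reverse order

### The job

Move the four clean steel grips one by one from the aluminium drying rack to the black station rack, in reverse order: the grip next to the drying rack's handle goes into the recess farthest from the station rack's handle, the next one beside it, and so on, until the grip that was farthest from the drying rack's handle stands next to the station rack's handle. Stand each grip upright on the floor of its own recess, foot down, without knocking any of them over, and leave all of them released and still.

Things in the scene. Friction and masses are not known exactly. Their poses are not given: they have to be found in the camera images.
- slim_center (a point): slim plain round steel grip (tattoo machine hand grip, a short tube with a small dark bore on top): straight cylinder 26 mm across, 84 mm tall, no flange; 0.08-0.15 kg. Stands upright, loose, in its socket at the start. Point: on its axis, half-way up (42 mm above its foot); z up along the axis.
- stout_center (a point): stout round steel grip: straight cylinder 36 mm across, 80 mm tall, the thickest; 0.13-0.27 kg. Stands upright, loose, in its socket at the start. Point: on its axis, half-way up (40 mm above its foot); z up along the axis.
- hex_center (a point): six-sided steel grip: hexagonal prism 30 mm across flats (35 mm across corners), 80 mm tall; two of its flats face along its own +y and -y, at the start within 0.15 rad of across the drying rack's row; 0.10-0.21 kg. Stands upright, loose, in its socket at the start. Point: on its axis, half-way up (40 mm above its foot); z up along the axis.
- flanged_center (a point): flanged steel grip: a round foot disc 38 mm across and 16 mm high with a 24 mm thick round stem above it, 84 mm tall in all; seen from above as a small disc within a larger one; 0.09-0.18 kg. Stands upright, loose, in its socket at the start. Point: on its axis, half-way up (42 mm above its foot); z up along the axis.
- socket_slim: white plastic square single socket fixed on the drying rack, the one in which the slim grip stands at the start (all four sockets look alike); 58 mm square, rim 14 mm above its underside, inside 50 mm square with a 4 mm floor. Origin: centre of its underside. Fixed.
- socket_stout: white plastic square single socket fixed on the drying rack, the one in which the stout grip stands at the start (all four sockets look alike); 58 mm square, rim 14 mm above its underside, inside 50 mm square with a 4 mm floor. Origin: centre of its underside. Fixed.
- socket_hex: white plastic square single socket fixed on the drying rack, the one in which the hex grip stands at the start (all four sockets look alike); 58 mm square, rim 14 mm above its underside, inside 50 mm square with a 4 mm floor. Origin: centre of its underside. Fixed.
- socket_flanged: white plastic square single socket fixed on the drying rack, the one in which the flanged grip stands at the start (all four sockets look alike); 58 mm square, rim 14 mm above its underside, inside 50 mm square with a 4 mm floor. Origin: centre of its underside. Fixed.
- drying_rack: the bare aluminium drying rack (fixed plate 6 mm thick, 76 mm wide) with the four white sockets in a row along its x axis, centred at x = -96, -32, +32 and +96 mm; at its +x end only, at x = 152 mm, a steel arch handle 52 mm wide and 54 mm high. z up, origin: centre of the sockets' row, on the table. The grips stand 10 mm above the table. May lie left or right.
- station_rack: the black plastic station rack (fixed, 74 mm wide, 20 mm high) with four square, grey-floored recesses in a row along its x axis, centred at x = -96, -32, +32 and +96 mm, y = 0; each 54 mm square inside, floor 8 mm above the table, walls 10 mm thick and 12 mm above that floor; at its +x end only, at x = 152 mm, a steel arch handle 52 mm wide and 54 mm high. Empty at the start. z up, origin: centre of the row, on the table. Lies on the other side from the drying rack.
Not all that is in view belongs to the job. Leave any purple or red look-alike of the part that bears hex_center alone.

How it is judged:
By the outcome, as a careful person would: the job done as asked, in the order asked, and still so for the second after the job is handed in, with the robot touching nothing.
It also fails if it takes over 104 s, if anything falls off the work surface, if the arm or the gripper's body presses on something with over 40 N, if the wrist force passes 120 N, or if a joint passes its speed limit or range.

### The arm

A 6-joint arm with a two-finger parallel gripper is mounted at the origin on the work surface. World frame = base frame: x ahead of the robot, y to its left, z up, the work surface at z = 0. Lengths are in m, angles in rad, forces in N, time in s.
With the tool pointing down it reaches from about 0.35 to 0.875 m from the base axis. Payload 15.5 kg.
Tool frame: the origin (TCP) lies at the very end of the fingers, on their centre line; the grasp point (between the pads) lies ctrl.grip_point_offset behind it (ctrl.grip_point_offset is the distance from the TCP to the grasp point, in m); z points along the fingers, y is the direction in which the jaws open and shut (so a half turn about z gives the same grasp; the last joint's range is limited). The gripper opens to 85 mm and grips with 20 to 120 N. Pads are 22 mm wide; open, the fingers measure 114 mm over their backs; the gripper's body (76 mm by 85 mm) begins 54 mm behind the grasp point. The pads swing forward as they close: fully open they stand 13 mm farther back than shut.
Start: joints at [1.01, 0.494, 1.345, -0, 1.302, -0.096], TCP at [0.281, 0.558, 0.231] pointing down, gripper open.
Joint ranges: [-2.91, 2.91], [-0.82, 2.16], [0.22, 2.67], [-1.22, 4.37], [0.12, 2.79], [-3.08, 3.08]. Speed limits (rad/s): [1.89, 1.89, 2.57, 3.01, 3.01, 3.01].

### API

Orientations are given as a rotation vector (axis times angle).
In Python, from station import ctrl gives the robot as it stands. The module is installed in compiled form; this text tells all that it offers.
- The arm moves only by the shell command python3 -m jog 'ROWS' [FORCE]. ROWS is JSON, a list of rows, each a list of 7 numbers: the shift along the tool's x, y, z in m, then the turn, a rotation vector about the tool's x, y, z in degrees, then the finger opening in m, from 0 to 0.0854. A call has 1 to 20 rows; each row shifts and turns the commanded pose from where the row before left it, along the tool's axes as they then stand; what a row does not reach is not made up. A row lasts 1/12 s, in which the tool goes at most 41.7 mm and 7.16 degrees, less where a joint would pass 70% of its speed; a pose out of reach is approached as far as the arm can. A call is refused whole if a number of a shift passes 0.0417 or a number of a turn 7.16, either way. A call with a gripper value outside its range is refused whole. The fingers move at their own pace and stop on an object; FORCE is the grip in N (left out, the last holds). Time passes only in rows, so rows that do not move let the fingers close. It gives the time, the measured TCP pose, the force and the opening at its end, in the units of the state.
- ctrl.state(): the state, without advancing time (a new reading comes with each control period).
- ctrl.camera(name): name is "scene" or "top" or "wrist"; returns the picture (400x640x3 uint8, red, green, blue); there is no depth.
- ctrl.get_calibration(name): a dict with "K" (3x3 intrinsics, pixels), "world_to_cam" (4x4, takes a point from world to camera coordinates); the wrist camera has in their place "T_tool_cam" (4x4, takes a point from camera to tool coordinates, whose origin is the TCP and whose axes are the flange's). Camera axes: x right, y up, looking along -z (the intrinsics and any distortion apply to the point x, -y, -z); pixel columns grow to the right and rows downward; lengths in m; the calibration is good to about 2 mm. A picture is of the moment at which its call begins: read the wrist's pose just before it. get_calibration takes no time and is no camera call.
- ctrl.sign_off(): hands the job in, once; it reports no verdict.
The state is a dict: "t": time; "q": joint angles; "joint_vel": joint speeds; "effort": joint torques, N m; "tcp_pos": TCP position; "tool_rot": TCP orientation; "contact_force": force on the tool from outside, world axes, zero at the start; "torque": the same for the moment, N m; "grip_width": finger opening in m.
Only numpy, scipy, OpenCV 4.12 (cv2) and the standard library are available. Lean on these libraries where they do the work, as an engineer would, in place of code of your own. Each camera call takes 0.05 s, during which the arm holds its last target.

## Working session

There is one attempt and no reset: what is moved stays moved. The work goes in short steps, Python scripts to look and compute and a shell command to move; the robot and the scene stay as the last step left them, time stands still between calls to the robot, and variables do not carry over. Pictures are saved under pics/ and viewed, and the job is handed in when it is done.

```bash
mkdir -p pics
python3 - <<'E'
from station import ctrl
import cv2
print(ctrl.state(), ctrl.grip_point_offset)
for n in ["scene","top","wrist"]:
    print(n,ctrl.get_calibration(n))
    im=ctrl.camera(n); cv2.imwrite(f"pics/{n}0.png",im[:,:,::-1])
E
```

```text
{'t': 0.0, 'q': array([ 1.00949241e+00,  4.94221434e-01,  1.34615351e+00,  4.69736750e-06,
        1.30249254e+00, -9.55315692e-02]), 'joint_vel': array([ 0.00177018,  0.00109711, -0.00215865,  0.00066957,  0.00085131,
        0.00099626]), 'effort': array([-1.48384614e-03, -8.82194495e+01, -3.83864307e+01, -2.95810405e-04,
        1.02960330e-02, -6.88519023e-06]), 'tcp_pos': array([0.28051092, 0.55810002, 0.23066889]), 'tool_rot': array([-7.24943822e-01, -3.05637807e+00,  1.89292335e-03]), 'contact_force': array([-0.41721615, -0.21466861,  0.28144837]), 'torque': array([-0.00682128,  0.01159746,  0.00062934]), 'grip_width': 0.08536713004586285} 0.0187
scene {'K': array([[415.43351182,   0.        , 325.37866612],
       [  0.        , 415.43351182, 204.37376132],
       [  0.        ,   0.        ,   1.        ]]), 'world_to_cam': array([[-0.85281042,  0.5220403 ,  0.01372264,  0.46521528],
       [-0.30279532, -0.51571739,  0.80146776,  0.11021333],
       [ 0.42547548,  0.6793449 ,  0.59788052, -1.31348344],
       [ 0.        ,  0.        ,  0.        ,  1.        ]])}
top {'K':
[... 240 characters left out ...]
[ 0.98941983,  0.01773736,  0.14399234, -0.56446402],
       [-0.14433836,  0.02007334,  0.98932477, -0.76247965],
       [ 0.        ,  0.        ,  0.        ,  1.        ]])}
wrist {'K': array([[332.2451105 ,   0.        , 323.05471294],
       [  0.        , 332.2451105 , 203.5472495 ],
       [  0.        ,   0.        ,   1.        ]]), 'T_tool_cam': array([[ 1.66504638e-04,  9.58221351e-01,  2.86027647e-01,
         7.20800061e-02],
       [ 9.99999975e-01, -1.15914789e-04, -1.93801573e-04,
        -9.90564775e-04],
       [-1.52549970e-04,  2.86027672e-01, -9.58221346e-01,
        -1.43277735e-01],
       [ 0.00000000e+00,  0.00000000e+00,  0.00000000e+00,
         1.00000000e+00]])}
```

View pics/scene0.png

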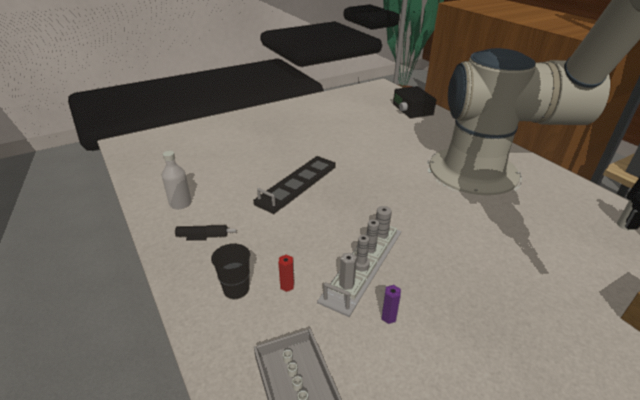

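View pics/top0.png

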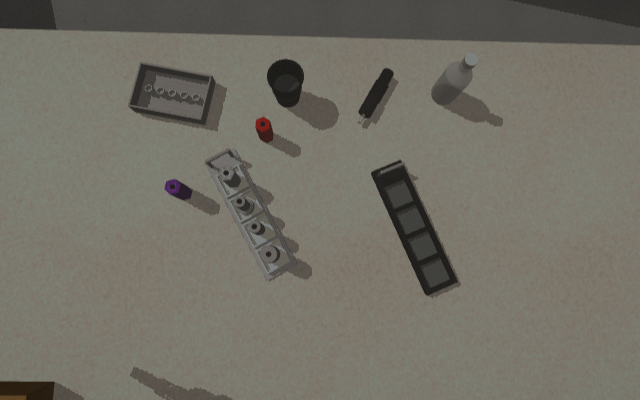

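View pics/wrist0.png

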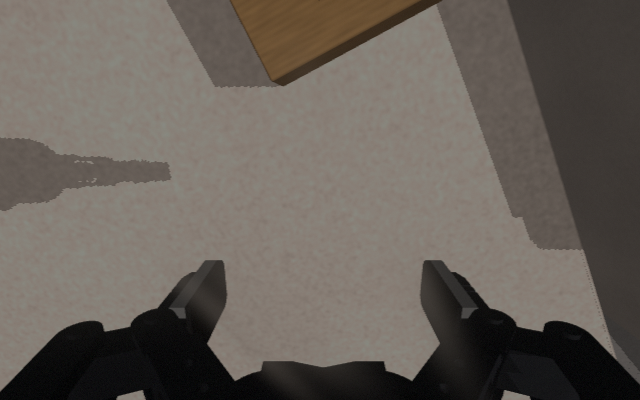

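```bash
cat > h.py <<'E'
import numpy as np,cv2
from station import ctrl
from scipy.spatial.transform import Rotation as R
def cam(name,st=None):
    c=ctrl.get_calibration(name);K=c["K"]
    if name=="wrist":
        T=np.eye(4);T[:3,:3]=R.from_rotvec(st["tool_rot"]).as_matrix();T[:3,3]=st["tcp_pos"]
        W=np.linalg.inv(T@c["T_tool_cam"])
    else: W=c["world_to_cam"]
    return K,W
def proj(KW,P):
    K,W=KW;P=np.atleast_2d(P);p=P@W[:3,:3].T+W[:3,3];p=p*[1,-1,-1]
    q=p@K.T;return q[:,:2]/q[:,2:]
def back(KW,px,z):
    K,W=KW;px=np.atleast_2d(px);d=np.c_[px,np.ones(len(px))]@np.linalg.inv(K).T*[1,-1,-1]
    d=d@W[:3,:3];o=-W[:3,:3].T@W[:3,3];s=(z-o[2])/d[:,2];return o+d*s[:,None]
def snap(name,fn):
    st=ctrl.state();im=ctrl.camera(name)[:,:,::-1].copy();cv2.imwrite("pics/"+fn,im);return st,im
E
python3 - <<'E'
import cv2
im=cv2.imread("pics/top0.png")
cv2.imwrite("pics/topA.png",cv2.resize(im[135:295,160:320],None,fx=3.7,fy=3.7,interpolation=cv2.INTER_CUBIC))
cv2.imwrite("pics/topB.png",cv2.resize(im[145:305,340:500],None,fx=3.7,fy=3.7,interpolation=cv2.INTER_CUBIC))
im=cv2.imread("pics/scene0.png")
cv2.imwrite("pics/scA.png",cv2.resize(im[190:330,300:440],None,fx=4,fy=4,interpolation=cv2.INTER_CUBIC))
E
```

```text
(no output)
```

View pics/topA.png

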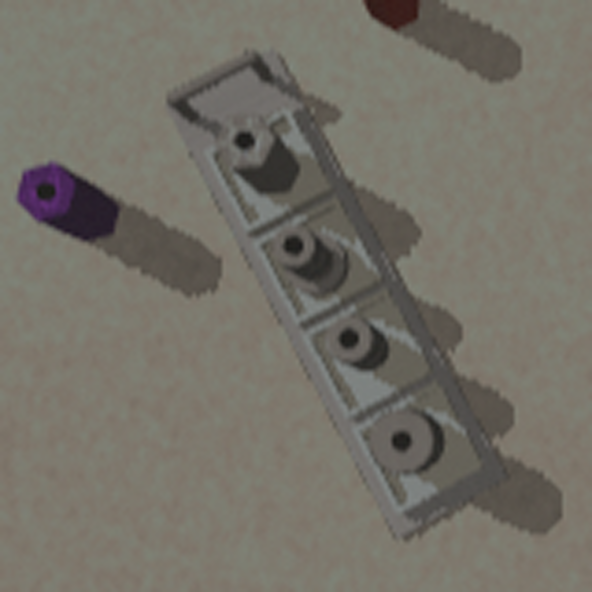

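View pics/topB.png

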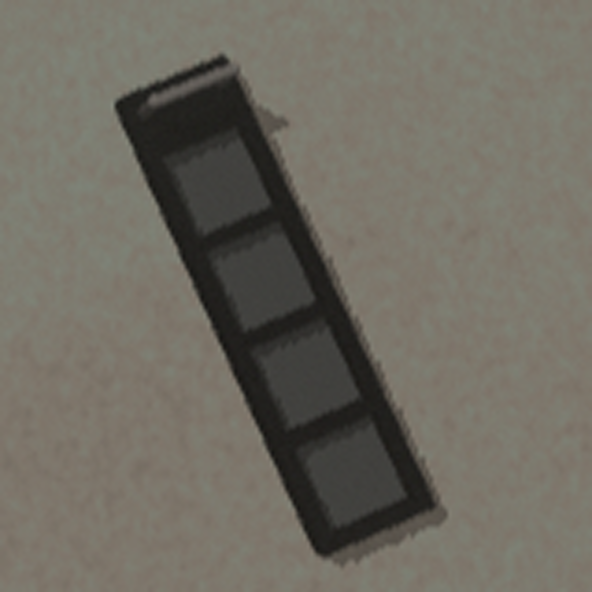

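View pics/scA.png

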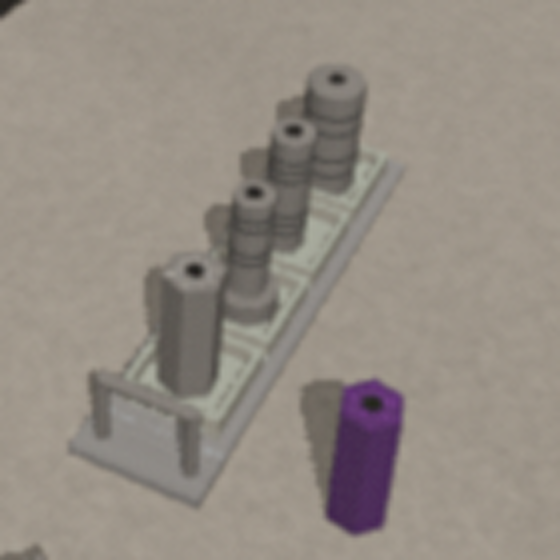

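```bash
cat > m1.py <<'E'
from h import *
from scipy.optimize import minimize
KT=cam("top");KS=cam("scene")
pa=(np.array([[246,140],[294,246],[349,339],[402,441]])+.5)/3.7-.5+[160,135]
pts=[back(KT,p,z)[0] for p,z in zip(pa,[.09,.094,.094,.09])]
ps=(np.array([[195,271],[255,193],[294,131],[338,78]])+.5)/4-.5+[300,190]
for p,q,s in zip(pts,ps,[.09,.094,.094,.09]): print("grip top",p.round(4),"scene",back(KS,q,s)[0].round(4))
P=np.array(pts)[:,:2]
d=P[0]-P[3];print("row dir deg",np.degrees(np.arctan2(d[1],d[0])),"spacing",np.linalg.norm(np.diff(P,axis=0),axis=1))
# station: floor mask
top=cv2.imread("pics/top0.png");sc=cv2.imread("pics/scene0.png")
def rackpts(v,z,xs,ys):
    x,y,t=v;c,s=np.cos(t),np.sin(t)
    return np.array([[x+c*a-s*b,y+s*a+c*b,z] for a,b in zip(xs,ys)])
def soft(KW,v,shape,U=4):
    m=np.zeros((shape[0]*U,shape[1]*U),np.uint8)
    def poly(z,x0,h):
        a=proj(KW,rackpts(v,z,[x0-h,x0+h,x0+h,x0-h],[-h,-h,h,h]));r=m*0
        cv2.fillConvexPoly(r,np.round(((a+.5)*U-.5)*16).astype(np.int32),1,shift=4);return r
    for x0 in (-.096,-.032,.032,.096): m|=poly(.008,x0,.027)&poly(.020,x0,.027)
    return cv2.resize(m.astype(np.float32),shape[::-1],interpolation=cv2.INTER_AREA)
gt=top.mean(2);gs=sc.mean(2)
def score(v):
    e=0
    for KW,g,rect in((KT,gt,None),(KS,gs,None)):
        m=soft(KW,v,g.shape,4)
        # region: dilated mask (grey floor vs dark ring)
        ring=cv2.dilate((m>0).astype(np.uint8),np.ones((5,5)))>0
        a=g[ring];b=m[ring];e+=-np.corrcoef(a,b)[0,1]
    return e
c0=(np.array([[303,325]])+0.)/3.7+[340,145]
b=back(KT,c0,.008)[0];best=None
for th0 in (.35,.45,.55):
  r=minimize(score,[b[0],b[1],th0],method="Nelder-Mead",options=dict(initial_simplex=[[b[0],b[1],th0],[b[0]+.01,b[1],th0],[b[0],b[1]+.01,th0],[b[0],b[1],th0+.05]],xatol=1e-5,fatol=1e-5))
  print(r.x,r.fun,np.degrees(r.x[2]))
  if best is None or r.fun<best.fun: best=r
v=best.x
for n,KW,im in (("top",KT,top),("sc",KS,sc)):
  o=cv2.resize(im,None,fx=4,fy=4,interpolation=cv2.INTER_CUBIC)
  for x0 in (-.096,-.032,.032,.096):
    for z,col in((.008,(0,255,0)),(.02,(0,0,255))):
      a=proj(KW,rackpts(v,z,[x0-.027,x0+.027,x0+.027,x0-.027],[-.027,-.027,.027,.027]))
      cv2.polylines(o,[np.round((a+.5)*4).astype(np.int32)],True,col)
  c=(proj(KW,[[v[0],v[1],.01]])[0]*4).astype(int);cv2.imwrite(f"pics/fit_{n}.png",o[c[1]-290:c[1]+290,c[0]-290:c[0]+290])
print(rackpts(v,.008,[-.096,-.032,.032,.096],[0]*4).round(4))
E
python3 m1.py
```

```text
grip top [0.6153 0.2023 0.09  ] scene [0.6162 0.2042 0.09  ]
grip top [0.5555 0.1723 0.094 ] scene [0.5568 0.174  0.094 ]
grip top [0.5049 0.1402 0.094 ] scene [0.5065 0.1419 0.094 ]
grip top [0.4505 0.1101 0.09  ] scene [0.4504 0.1111 0.09  ]
row dir deg 29.231823206700714 spacing [0.06690803 0.05984113 0.0622379 ]
[ 0.50341595 -0.21161252  0.41398696] -1.7833104972835416 23.719705566010834
[ 0.50287649 -0.21130534  0.42092771] -1.7842566291848836 24.11738152185122
[ 0.50360465 -0.21151442  0.41212699] -1.783354557306734 23.613137263117526
[[ 0.4153 -0.2505  0.008 ]
 [ 0.4737 -0.2244  0.008 ]
 [ 0.5321 -0.1982  0.008 ]
 [ 0.5905 -0.1721  0.008 ]]
```

View pics/fit_top.png

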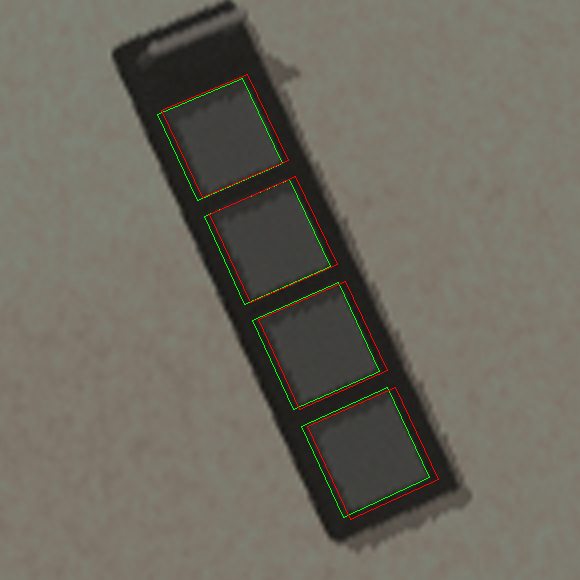

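View pics/fit_sc.png

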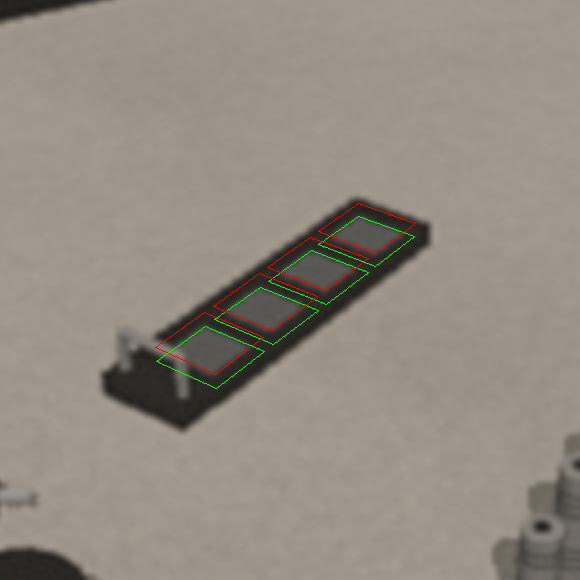

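```bash
cat > go.py <<'E'
import sys
from h import *
# usage: go.py x y tcpz rowyaw_deg : delta in current tool frame (shift) and turn
x,y,z,yaw=map(float,sys.argv[1:5])
st=ctrl.state();Rm=R.from_rotvec(st["tool_rot"]).as_matrix();p=st["tcp_pos"]
a=np.radians(yaw);best=None
for s in(1,-1):
    ty=s*np.array([-np.sin(a),np.cos(a),0]);tz=np.array([0,0,-1.]);tx=np.cross(ty,tz)
    G=np.c_[tx,ty,tz];rv=np.degrees(R.from_matrix(Rm.T@G).as_rotvec())
    if best is None or np.linalg.norm(rv)<np.linalg.norm(best[0]): best=(rv,G)
print("t",round(st["t"],2),"pos",p.round(4),"q",st["q"].round(2),"w",round(st["grip_width"],4),"F",st["contact_force"].round(1))
d=np.array([x,y,z])-p
print("shift in present tool axes mm",(Rm.T@d*1000).round(1),"| in goal axes mm",(best[1].T@d*1000).round(1))
print("turn deg tool axes",best[0].round(2)," tool x,y,z cols",Rm.round(3).tolist())
E
python3 go.py 0.6155 0.203 0.231 28.5
```

```text
t 0.15 pos [0.2806 0.5582 0.2308] q [ 1.01  0.49  1.35  0.    1.3  -0.1 ] w 0.0853 F [ 0.3 -0.1 -0.5]
shift in present tool axes mm [-4.588e+02 -1.669e+02 -1.000e-01] | in goal axes mm [-1.249e+02 -4.720e+02 -2.000e-01]
turn deg tool axes [-5.000e-02 -3.000e-02 -5.519e+01]  tool x,y,z cols [[-0.893, 0.449, -0.001], [0.449, 0.893, -0.001], [0.0, -0.001, -1.0]]
```

```bash
python3 -m jog '[[0,0,0,0,0,-6.9,0.085],[0,0,0,0,0,-6.9,0.085],[0,0,0,0,0,-6.9,0.085],[0,0,0,0,0,-6.9,0.085],[0,0,0,0,0,-6.9,0.085],[0,0,0,0,0,-6.9,0.085],[0,0,0,0,0,-6.9,0.085],[0,0,0,0,0,-6.9,0.085],[-0.01,-0.02,0,0,0,0,0.085],[-0.01,-0.036,0,0,0,0,0.085],[-0.01,-0.036,0,0,0,0,0.085],[-0.01,-0.036,0,0,0,0,0.085],[-0.01,-0.036,0,0,0,0,0.085],[-0.01,-0.036,0,0,0,0,0.085],[-0.01,-0.036,0,0,0,0,0.085],[-0.01,-0.036,0,0,0,0,0.085],[-0.01,-0.036,0,0,0,0,0.085],[-0.01,-0.036,0,0,0,0,0.085],[-0.01,-0.036,0,0,0,0,0.085],[-0.01,-0.036,0,0,0,0,0.085]]'; python3 -m jog '[[0,0,0,0,0,0,0.085],[0,0,0,0,0,0,0.085],[0,0,0,0,0,0,0.085]]'
python3 go.py 0.6155 0.203 0.231 28.5
python3 - <<'E'
from h import *
st,im=snap("wrist","w1.png")
E
```

```text
t: 1.82
tcp_pos: [0.5857, 0.2485, 0.2311]
tool_rot: [0.773, -3.044, 0.0]
contact_force: [0.5, 0.8, -0.5]
grip_width: 0.0852
t: 2.07
tcp_pos: [0.5843, 0.2502, 0.231]
tool_rot: [0.773, -3.044, -0.0]
contact_force: [-1.2, 0.4, 0.2]
grip_width: 0.0848
t 2.07 pos [0.5843 0.2502 0.231 ] q [ 0.31  0.51  1.32  0.    1.32 -1.76] w 0.0848 F [-1.2  0.4  0.2]
shift in present tool axes mm [ -4.9 -56.3  -0.1] | in goal axes mm [ -4.9 -56.3  -0. ]
turn deg tool axes [ 0.03 -0.04 -0.02]  tool x,y,z cols [[-0.879, -0.477, -0.001], [-0.477, 0.879, 0.0], [0.001, 0.0, -1.0]]
```

View pics/w1.png

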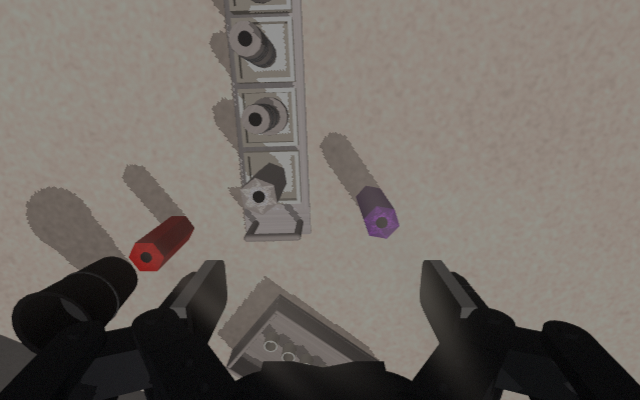

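Run:
```python
from h import *
im=cv2.imread("pics/w1.png")
cv2.imwrite("pics/w1z.png",cv2.resize(im[90:240,200:340],None,fx=4,fy=4,interpolation=cv2.INTER_CUBIC))
KW=cam("wrist",ctrl.state())
print(back(KW,[259,197],.09),back(KW,[258,119],.094),back(KW,[246,38],.094))
# plate edge right bottom/top
a=back(KW,[[309,230],[299,20]],.006);d=a[1]-a[0];print(a,np.degrees(np.arctan2(-d[1],-d[0])))
```

```text
[[0.61659624 0.20246981 0.09      ]] [[0.55571612 0.17347646 0.094     ]] [[0.50559955 0.13957801 0.094     ]]
[[0.65342958 0.26840053 0.006     ]
 [0.46101602 0.15547892 0.006     ]] 30.4073629694454
```

View pics/w1z.png

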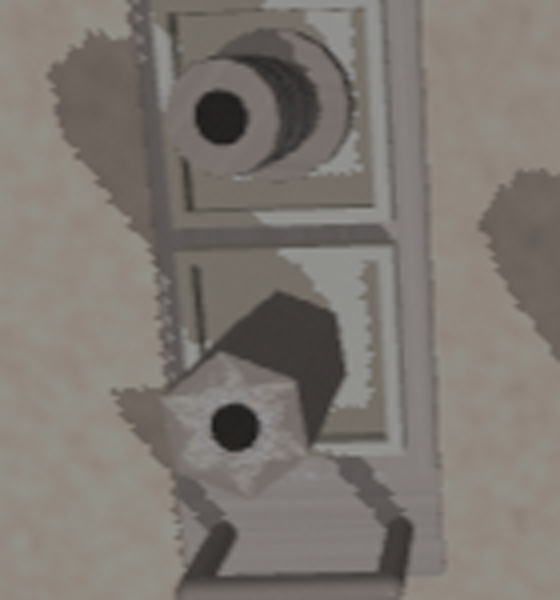

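```bash
python3 - <<'E'
from h import *
KW=cam("wrist",ctrl.state())
v=np.array([[240,495],[310,455],[298,380],[228,350],[160,397],[172,465]])/4.+[200-.4,90-.4]
a=back(KW,v,.09);c=a.mean(0);print(c)
r=a-c;print(np.linalg.norm(r,axis=1)); ang=np.degrees(np.arctan2(r[:,1],r[:,0]));print(ang%60)
for i,j in((2,1),(4,5)):
    d=a[j]-a[i];print(np.degrees(np.arctan2(d[1],d[0])))
E
python3 go.py 0.616 0.203 0.231 28.5
```

```text
[0.61579451 0.20137013 0.09      ]
[0.01651576 0.0178945  0.01761976 0.01678908 0.01726413 0.01733876]
[29.52360894 35.11025928 33.37885257 30.31607551 37.40237889 31.5411533 ]
35.039737328195734
34.22998120984669
t 2.12 pos [0.584  0.2507 0.2311] q [ 0.31  0.51  1.32  0.    1.32 -1.76] w 0.0853 F [ 0.4 -0.3 -0.2]
shift in present tool axes mm [ -5.3 -57.2   0.1] | in goal axes mm [ -5.3 -57.2   0.1]
turn deg tool axes [ 0.02 -0.03  0.04]  tool x,y,z cols [[-0.878, -0.478, -0.001], [-0.478, 0.878, 0.0], [0.001, 0.0, -1.0]]
```

```bash
python3 -m jog '[[0,0,0,0,0,-5,0.085],[0,0,0,0,0,0,0.085],[0,0,0,0,0,0,0.085]]';python3 go.py 0.616 0.2025 0.041 33.5
```

```text
t: 2.37
tcp_pos: [0.584, 0.2511, 0.2313]
tool_rot: [0.905, -3.008, -0.0]
contact_force: [-0.1, -0.3, -0.0]
grip_width: 0.085
t 2.37 pos [0.584  0.2511 0.2313] q [ 0.31  0.51  1.32  0.    1.32 -1.84] w 0.085 F [-0.1 -0.3 -0. ]
shift in present tool axes mm [ 1.000e-01 -5.820e+01  1.903e+02] | in goal axes mm [ 1.000e-01 -5.820e+01  1.903e+02]
turn deg tool axes [ 0.01 -0.01 -0.02]  tool x,y,z cols [[-0.834, -0.552, -0.0], [-0.552, 0.834, 0.0], [0.0, 0.0, -1.0]]
```

```bash
python3 -m jog '[[0,-0.015,0,0,0,0,0.085],[0,-0.028,0,0,0,0,0.085],[0,-0.015,0,0,0,0,0.085],[0,0,0,0,0,0,0.085],[0,0,0.02,0,0,0,0.085],[0,0,0.03,0,0,0,0.085],[0,0,0.02,0,0,0,0.085],[0,0,0,0,0,0,0.085],[0,0,0,0,0,0,0.085]]';python3 go.py 0.616 0.2025 0.041 33.5
python3 - <<'E'
from h import *
snap("wrist","w2.png")
E
```

```text
t: 3.12
tcp_pos: [0.6162, 0.2018, 0.1609]
tool_rot: [0.904, -3.007, -0.0]
contact_force: [0.8, -0.6, 1.0]
grip_width: 0.0852
t 3.12 pos [0.6162 0.2018 0.1609] q [ 0.22  0.6   1.36  0.    1.19 -1.93] w 0.0852 F [ 0.8 -0.6  1. ]
shift in present tool axes mm [ -0.4   0.6 119.9] | in goal axes mm [ -0.2   0.7 119.9]
turn deg tool axes [ 0.04 -0.1  -0.03]  tool x,y,z cols [[-0.834, -0.551, -0.002], [-0.551, 0.834, -0.0], [0.002, 0.001, -1.0]]
```

View pics/w2.png

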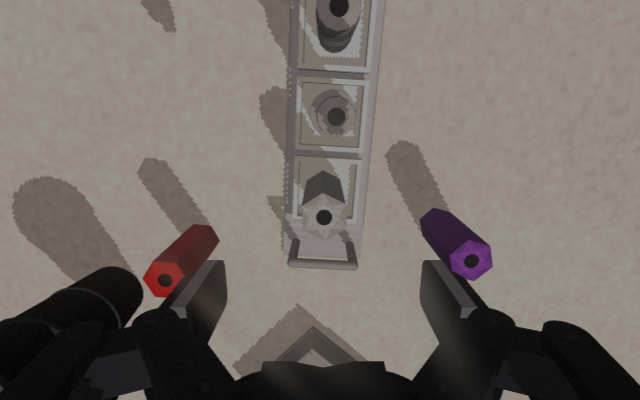

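```bash
python3 -m jog '[[0,0,0.03,0,0,0,0.085],[0,0,0.03,0,0,0,0.085],[0,0,0.03,0,0,0,0.085],[0,0,0.02,0,0,0,0.085],[0,0,0.01,0,0,0,0.085],[0,0,0,0,0,0,0.085],[0,0,0,0,0,0,0.085]]' 40;python3 go.py 0.616 0.2025 0.041 33.5;  python3 -m jog '[[0,0,0,0,0,0,0.06],[0,0,0,0,0,0,0.05],[0,0,0,0,0,0,0.04],[0,0,0,0,0,0,0.035],[0,0,0,0,0,0,0.03],[0,0,0,0,0,0,0.02],[0,0,0,0,0,0,0.02],[0,0,0,0,0,0,0.02],[0,0,0,0,0,0,0.02]]' 40;python3 go.py 0.616 0.2025 0.041 33.5
```

```text
t: 3.75
tcp_pos: [0.6177, 0.2021, 0.0427]
tool_rot: [-0.905, 3.007, -0.0]
contact_force: [-0.2, -0.8, 0.2]
grip_width: 0.0851
t 3.75 pos [0.6177 0.2021 0.0427] q [ 0.22  0.74  1.45  0.    0.95 -1.93] w 0.0851 F [-0.2 -0.8  0.2]
shift in present tool axes mm [1.2 1.3 1.7] | in goal axes mm [1.2 1.3 1.7]
turn deg tool axes [-0.03  0.09  0.  ]  tool x,y,z cols [[-0.834, -0.552, 0.002], [-0.552, 0.834, 0.0], [-0.002, -0.001, -1.0]]
t: 4.5
tcp_pos: [0.6171, 0.2019, 0.0419]
tool_rot: [-0.905, 3.007, -0.0]
contact_force: [-1.3, 1.0, 7.9]
grip_width: 0.0294
t 4.5 pos [0.6171 0.2019 0.0419] q [ 0.22  0.74  1.45  0.    0.95 -1.93] w 0.0294 F [-1.3  1.   7.9]
shift in present tool axes mm [0.6 1.1 0.9] | in goal axes mm [0.6 1.1 0.9]
turn deg tool axes [-0.01  0.05  0.01]  tool x,y,z cols [[-0.834, -0.552, 0.001], [-0.552, 0.834, 0.0], [-0.001, -0.0, -1.0]]
```

```bash
python3 -m jog '[[0,0,-0.015,0,0,0,0.02],[0,0,-0.025,0,0,0,0.02],[0,0,-0.035,0,0,0,0.02],[0,0,-0.035,0,0,0,0.02],[0,0,-0.02,0,0,0,0.02],[0,0,0,0,0,4.75,0.02],[0,0,0,0,0,4.75,0.02],[0,0,0,0,0,0,0.02],[0,0,0,0,0,0,0.02]]';python3 go.py 0.4153 -0.2505 0.172 24
```

```text
t: 5.25
tcp_pos: [0.6165, 0.2017, 0.1711]
tool_rot: [0.657, -3.072, 0.0]
contact_force: [-0.1, 0.4, -2.1]
grip_width: 0.0299
t 5.25 pos [0.6165 0.2017 0.1711] q [ 0.22  0.58  1.35  0.    1.2  -1.77] w 0.0299 F [-0.1  0.4 -2.1]
shift in present tool axes mm [ 368.6 -330.3   -0.7] | in goal axes mm [ 367.7 -331.3   -0.9]
turn deg tool axes [ 0.01 -0.03  0.15]  tool x,y,z cols [[-0.912, -0.409, -0.0], [-0.409, 0.912, -0.0], [0.0, 0.0, -1.0]]
```

```bash
python3 -m jog '[[0.01,-0.009,0,0,0,0,0.02],[0.0205,-0.0184,0,0,0,0,0.02],[0.0205,-0.0184,0,0,0,0,0.02],[0.0205,-0.0184,0,0,0,0,0.02],[0.0205,-0.0184,0,0,0,0,0.02],[0.0205,-0.0184,0,0,0,0,0.02],[0.0205,-0.0184,0,0,0,0,0.02],[0.0205,-0.0184,0,0,0,0,0.02],[0.0205,-0.0184,0,0,0,0,0.02],[0.0205,-0.0184,0,0,0,0,0.02],[0.0205,-0.0184,0,0,0,0,0.02],[0.0205,-0.0184,0,0,0,0,0.02],[0.0205,-0.0184,0,0,0,0,0.02],[0.0205,-0.0184,0,0,0,0,0.02],[0.0205,-0.0184,0,0,0,0,0.02],[0.0205,-0.0184,0,0,0,0,0.02],[0.0205,-0.0184,0,0,0,0,0.02],[0.0205,-0.0184,0,0,0,0,0.02],[0.01,-0.009,0,0,0,0,0.02],[0,0,0,0,0,0,0.02]]';python3 -m jog '[[0,0,0,0,0,0,0.02],[0,0,0,0,0,0,0.02]]'; python3 go.py 0.4153 -0.2505 0.041 24
python3 - <<'E'
from h import *
snap("wrist","w3.png")
E
```

```text
t: 6.92
tcp_pos: [0.4133, -0.2527, 0.1711]
tool_rot: [0.653, -3.072, 0.001]
contact_force: [0.2, 0.4, -1.9]
grip_width: 0.0296
t: 7.08
tcp_pos: [0.4145, -0.2498, 0.1711]
tool_rot: [0.655, -3.072, -0.001]
contact_force: [-0.1, -0.1, -2.0]
grip_width: 0.0299
t 7.08 pos [ 0.4145 -0.2498  0.1711] q [-0.67  0.38  1.76  0.    1.01 -2.66] w 0.0299 F [-0.1 -0.1 -2. ]
shift in present tool axes mm [ -0.5  -1.  130.1] | in goal axes mm [ -0.5  -0.9 130.1]
turn deg tool axes [ 0.04 -0.01  0.07]  tool x,y,z cols [[-0.913, -0.408, -0.0], [-0.408, 0.913, 0.0], [0.0, 0.001, -1.0]]
```

View pics/w3.png

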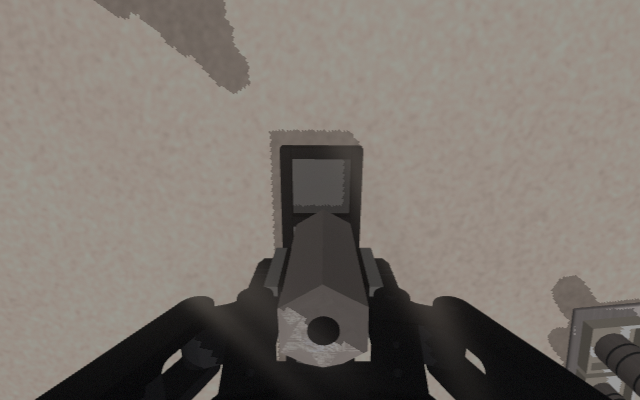

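Run:
```python
from h import *
KW=cam("wrist",ctrl.state())
for z in(.008,.05,.13,.21): print(z,proj(KW,[[0.4153,-0.2505,z]]))
print(back(KW,[[293,212],[350,205],[347,159],[292,159]],.010).round(4),back(KW,[[281,146],[363,146]],.02).round(4))
```

```text
0.008 [[323.06731216 185.14282029]]
0.05 [[323.13320455 197.00405227]]
0.13 [[323.33290601 232.95213985]]
0.21 [[323.78542443 314.40958858]]
[[ 0.4509 -0.2663  0.01  ]
 [ 0.4222 -0.2192  0.01  ]
 [ 0.3834 -0.2407  0.01  ]
 [ 0.404  -0.2869  0.01  ]] [[ 0.3955 -0.2999  0.02  ]
 [ 0.3661 -0.2341  0.02  ]]
```

```bash
python3 -m jog '[[0,-0.001,0.02,0,0,0,0.02],[0,0,0.03,0,0,0,0.02],[0,0,0.03,0,0,0,0.02],[0,0,0.025,0,0,0,0.02],[0,0,0.015,0,0,0,0.02],[0,0,0.005,0,0,0,0.02],[0,0,0,0,0,0,0.02],[0,0,0,0,0,0,0.02]]';python3 go.py 0.4153 -0.2505 0.041 24
```

```text
t: 7.8
tcp_pos: [0.4156, -0.251, 0.0468]
tool_rot: [-0.655, 3.072, -0.0]
contact_force: [-1.0, 0.0, -1.1]
grip_width: 0.0295
t 7.8 pos [ 0.4156 -0.251   0.0468] q [-0.67  0.58  1.87 -0.    0.69 -2.66] w 0.0295 F [-1.   0.  -1.1]
shift in present tool axes mm [0.  0.6 5.8] | in goal axes mm [0.  0.6 5.8]
turn deg tool axes [-0.02  0.01  0.07]  tool x,y,z cols [[-0.913, -0.408, 0.0], [-0.408, 0.913, -0.0], [-0.0, -0.0, -1.0]]
```

```bash
python3 -m jog '[[0,0,0.003,0,0,0,0.02],[0,0,0.002,0,0,0,0.02],[0,0,0.001,0,0,0,0.02],[0,0,0,0,0,0,0.02],[0,0,0,0,0,0,0.02]]';python3 go.py 0.4153 -0.2505 0.040 24
```

```text
t: 8.22
tcp_pos: [0.4152, -0.2513, 0.0405]
tool_rot: [-0.653, 3.073, -0.0]
contact_force: [0.5, -0.1, -1.8]
grip_width: 0.0297
t 8.22 pos [ 0.4152 -0.2513  0.0405] q [-0.67  0.6   1.88 -0.    0.67 -2.66] w 0.0297 F [ 0.5 -0.1 -1.8]
shift in present tool axes mm [-0.4  0.7  0.5] | in goal axes mm [-0.4  0.7  0.5]
turn deg tool axes [-0.02  0.01  0.01]  tool x,y,z cols [[-0.913, -0.407, 0.0], [-0.407, 0.913, -0.0], [-0.0, -0.0, -1.0]]
```

```bash
python3 -m jog '[[0,0,0.001,0,0,0,0.02],[0,0,0,0,0,0,0.02],[0,0,0,0,0,0,0.02]]'; python3 -m jog '[[0,0,0.0005,0,0,0,0.02],[0,0,0,0,0,0,0.02],[0,0,0,0,0,0,0.02]]'
```

```text
t: 8.47
tcp_pos: [0.4153, -0.2514, 0.0399]
tool_rot: [-0.653, 3.072, -0.001]
contact_force: [-3.1, 2.3, 13.4]
grip_width: 0.0297
t: 8.72
tcp_pos: [0.4154, -0.2514, 0.0398]
tool_rot: [-0.653, 3.072, -0.001]
contact_force: [-3.4, 3.7, 27.7]
grip_width: 0.0299
```

```bash
python3 -m jog '[[0,0,-0.0008,0,0,0,0.02],[0,0,0,0,0,0,0.032],[0,0,0,0,0,0,0.036],[0,0,0,0,0,0,0.045],[0,0,0,0,0,0,0.06],[0,0,0,0,0,0,0.075],[0,0,0,0,0,0,0.085],[0,0,0,0,0,0,0.085],[0,0,0,0,0,0,0.085]]'; python3 -m jog '[[0,0,-0.015,0,0,0,0.085],[0,0,-0.025,0,0,0,0.085],[0,0,-0.035,0,0,0,0.085],[0,0,-0.035,0,0,0,0.085],[0,0,-0.02,0,0,0,0.085],[0,0,-0.02,0,0,0,0.085],[0,0,0,0,0,0,0.085]]'; python3 go.py 0.5562 0.1732 0.19 28
python3 - <<'E'
from h import *
snap("wrist","w4.png")
E
```

```text
t: 9.47
tcp_pos: [0.4152, -0.2512, 0.0395]
tool_rot: [0.654, -3.073, -0.0]
contact_force: [0.2, 0.3, -0.0]
grip_width: 0.0849
t: 10.05
tcp_pos: [0.4164, -0.2522, 0.1931]
tool_rot: [-0.653, 3.069, -0.007]
contact_force: [-0.1, -0.9, 0.5]
grip_width: 0.0851
t 10.05 pos [ 0.4164 -0.2522  0.1931] q [-0.67  0.35  1.73 -0.    1.06 -2.66] w 0.0851 F [-0.1 -0.9  0.5]
shift in present tool axes mm [-300.8  331.7    2.2] | in goal axes mm [-323.1  310.     3.1]
turn deg tool axes [-0.29  0.14 -3.98]  tool x,y,z cols [[-0.913, -0.407, 0.004], [-0.407, 0.913, -0.003], [-0.003, -0.005, -1.0]]
```

View pics/w4.png

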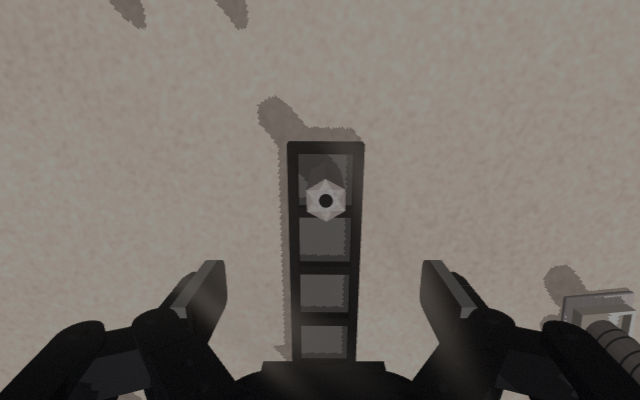

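```bash
python3 -m jog '[[-0.0094,0.0104,0,0,0,0,0.085],[-0.0188,0.0207,0,0,0,0,0.085],[-0.0188,0.0207,0,0,0,0,0.085],[-0.0188,0.0207,0,0,0,0,0.085],[-0.0188,0.0207,0,0,0,0,0.085],[-0.0188,0.0207,0,0,0,0,0.085],[-0.0188,0.0207,0,0,0,0,0.085],[-0.0188,0.0207,0,0,0,0,0.085],[-0.0188,0.0207,0,0,0,0,0.085],[-0.0188,0.0207,0,0,0,0,0.085],[-0.0188,0.0207,0,0,0,0,0.085],[-0.0188,0.0207,0,0,0,0,0.085],[-0.0188,0.0207,0,0,0,0,0.085],[-0.0188,0.0207,0,0,0,0,0.085],[-0.0188,0.0207,0,0,0,0,0.085],[-0.0188,0.0207,0,0,0,0,0.085],[-0.0094,0.0104,0,0,0,0,0.085],[0,0,0,0,0,0,0.085],[0,0,0,0,0,0,0.085],[0,0,0,0,0,0,0.085]]'; python3 go.py 0.5562 0.1732 0.041 24
python3 - <<'E'
from h import *
snap("wrist","w5.png")
E
```

```text
t: 11.77
tcp_pos: [0.5545, 0.1729, 0.1889]
tool_rot: [0.653, -3.071, 0.0]
contact_force: [0.4, -0.3, -0.3]
grip_width: 0.085
t 11.77 pos [0.5545 0.1729 0.1889] q [ 0.2   0.48  1.51 -0.    1.16 -1.79] w 0.085 F [ 0.4 -0.3 -0.3]
shift in present tool axes mm [ -1.9  -0.4 147.9] | in goal axes mm [ -1.7  -0.4 147.9]
turn deg tool axes [ 0.   -0.09  0.  ]  tool x,y,z cols [[-0.914, -0.407, -0.001], [-0.407, 0.914, -0.001], [0.002, 0.0, -1.0]]
```

View pics/w5.png

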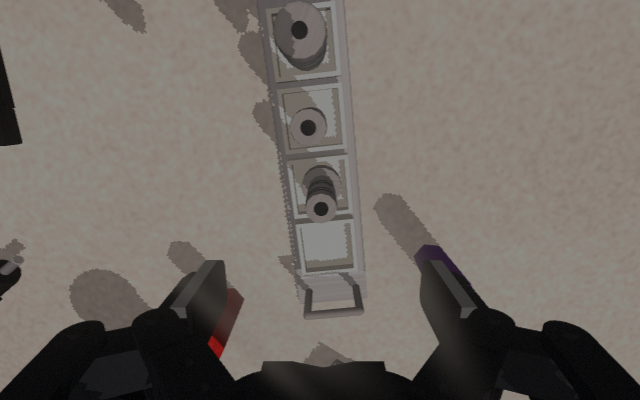

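Run:
```python
from h import *
KW=cam("wrist",ctrl.state());KT=cam("top")
F=back(KW,[321,209],.094)[0]
print(F,back(KW,[308,127],.094),back(KW,[299,30],.09))
a=np.radians(24);ty=np.array([-np.sin(a),np.cos(a)]);tx=np.array([-np.cos(a),-np.sin(a)])
for n,p in(("purple",np.array([46,190])/3.7+[160,135]),("red",np.array([264,123]))):
    q=back(KT,p,.08)[0];print(n,q,"tool x,y off",(q[:2]-F[:2])@tx,(q[:2]-F[:2])@ty)
```

```text
[0.55779357 0.17114504 0.094     ] [[0.50639254 0.13842817 0.094     ]] [[0.45174758 0.10832599 0.09      ]]
purple [0.58594465 0.3137332  0.08      ] tool x,y off -0.08371312243382978 0.11881069216701662
red [0.72711705 0.12941819 0.08      ] tool x,y off -0.13771285329928892 -0.10698943135720097
```

```bash
python3 -m jog '[[-0.002,-0.001,0.02,0,0,0,0.085],[0,0,0.03,0,0,0,0.085],[0,0,0.03,0,0,0,0.085],[0,0,0.03,0,0,0,0.085],[0,0,0.025,0,0,0,0.085],[0,0,0.01,0,0,0,0.085],[0,0,0.003,0,0,0,0.085],[0,0,0,0,0,0,0.085],[0,0,0,0,0,0,0.085]]' 40;python3 go.py 0.5568 0.1725 0.041 24;  python3 -m jog '[[0,0,0,0,0,0,0.06],[0,0,0,0,0,0,0.05],[0,0,0,0,0,0,0.04],[0,0,0,0,0,0,0.032],[0,0,0,0,0,0,0.026],[0,0,0,0,0,0,0.015],[0,0,0,0,0,0,0.015],[0,0,0,0,0,0,0.015],[0,0,0,0,0,0,0.015]]' 40;python3 go.py 0.5568 0.1725 0.041 24
```

```text
t: 12.57
tcp_pos: [0.5581, 0.1735, 0.0429]
tool_rot: [-0.653, 3.071, -0.0]
contact_force: [-0.2, -0.1, 0.3]
grip_width: 0.085
t 12.57 pos [0.5581 0.1735 0.0429] q [ 0.2   0.68  1.63 -0.    0.84 -1.79] w 0.085 F [-0.2 -0.1  0.3]
shift in present tool axes mm [ 1.6 -0.4  1.9] | in goal axes mm [ 1.6 -0.4  1.9]
turn deg tool axes [-0.02  0.09 -0.01]  tool x,y,z cols [[-0.914, -0.407, 0.002], [-0.407, 0.914, 0.0], [-0.002, -0.0, -1.0]]
t: 13.32
tcp_pos: [0.5575, 0.1737, 0.0418]
tool_rot: [-0.653, 3.072, 0.0]
contact_force: [0.3, 0.5, 6.2]
grip_width: 0.0228
t 13.32 pos [0.5575 0.1737 0.0418] q [ 0.2   0.68  1.63  0.    0.84 -1.79] w 0.0228 F [0.3 0.5 6.2]
shift in present tool axes mm [ 1.1 -0.8  0.8] | in goal axes mm [ 1.1 -0.8  0.8]
turn deg tool axes [-0.    0.02  0.01]  tool x,y,z cols [[-0.913, -0.407, 0.0], [-0.407, 0.913, 0.0], [-0.0, -0.0, -1.0]]
```

```bash
python3 -m jog '[[0,0,-0.015,0,0,0,0.015],[0,0,-0.025,0,0,0,0.015],[0,0,-0.035,0,0,0,0.015],[0,0,-0.035,0,0,0,0.015],[0,0,-0.02,0,0,0,0.015],[0,0,0,0,0,0,0.015],[0,0,0,0,0,0,0.015]]';python3 go.py 0.4737 -0.2244 0.171 24
```

```text
t: 13.9
tcp_pos: [0.5577, 0.1738, 0.1723]
tool_rot: [-0.653, 3.071, 0.0]
contact_force: [-0.2, 0.4, -1.4]
grip_width: 0.0228
t 13.9 pos [0.5577 0.1738 0.1723] q [ 0.2   0.5   1.52  0.    1.12 -1.79] w 0.0228 F [-0.2  0.4 -1.4]
shift in present tool axes mm [ 238.8 -329.5    1. ] | in goal axes mm [ 238.7 -329.6    1.3]
turn deg tool axes [-0.02  0.11  0.01]  tool x,y,z cols [[-0.913, -0.407, 0.002], [-0.407, 0.913, 0.0], [-0.002, -0.0, -1.0]]
```

```bash
python3 -m jog '[[0.008,-0.011,0,0,0,0,0.015],[0.0159,-0.022,0,0,0,0,0.015],[0.0159,-0.022,0,0,0,0,0.015],[0.0159,-0.022,0,0,0,0,0.015],[0.0159,-0.022,0,0,0,0,0.015],[0.0159,-0.022,0,0,0,0,0.015],[0.0159,-0.022,0,0,0,0,0.015],[0.0159,-0.022,0,0,0,0,0.015],[0.0159,-0.022,0,0,0,0,0.015],[0.0159,-0.022,0,0,0,0,0.015],[0.0159,-0.022,0,0,0,0,0.015],[0.0159,-0.022,0,0,0,0,0.015],[0.0159,-0.022,0,0,0,0,0.015],[0.0159,-0.022,0,0,0,0,0.015],[0.0159,-0.022,0,0,0,0,0.015],[0.008,-0.011,0,0,0,0,0.015],[0,0,0,0,0,0,0.015],[0,0,0,0,0,0,0.015],[0,0,0,0,0,0,0.015],[0,0,0,0,0,0,0.015]]'; python3 go.py 0.4737 -0.2244 0.041 24
python3 - <<'E'
from h import *
snap("wrist","w6.png")
E
```

```text
t: 15.57
tcp_pos: [0.4735, -0.2238, 0.1712]
tool_rot: [0.655, -3.072, -0.001]
contact_force: [0.3, 0.6, -1.7]
grip_width: 0.0233
t 15.57 pos [ 0.4735 -0.2238  0.1712] q [-0.56  0.43  1.67  0.    1.05 -2.55] w 0.0233 F [ 0.3  0.6 -1.7]
shift in present tool axes mm [  0.   -0.7 130.2] | in goal axes mm [ 1.000e-01 -6.000e-01  1.302e+02]
turn deg tool axes [ 0.05 -0.03  0.07]  tool x,y,z cols [[-0.913, -0.408, -0.001], [-0.408, 0.913, 0.001], [0.0, 0.001, -1.0]]
```

View pics/w6.png

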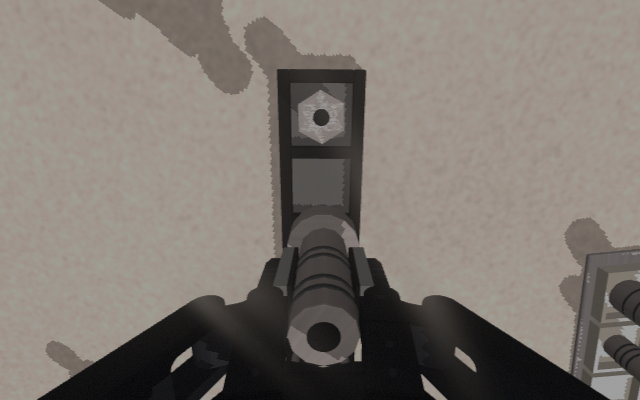

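```bash
python3 -m jog '[[0,-0.0005,0.02,0,0,0,0.015],[0,0,0.03,0,0,0,0.015],[0,0,0.03,0,0,0,0.015],[0,0,0.025,0,0,0,0.015],[0,0,0.015,0,0,0,0.015],[0,0,0.006,0,0,0,0.015],[0,0,0.002,0,0,0,0.015],[0,0,0,0,0,0,0.015],[0,0,0,0,0,0,0.015],[0,0,0.001,0,0,0,0.015],[0,0,0,0,0,0,0.015],[0,0,0,0,0,0,0.015]]';python3 go.py 0.4737 -0.2244 0.0405 24
```

```text
t: 16.62
tcp_pos: [0.4741, -0.2255, 0.0432]
tool_rot: [-0.653, 3.072, -0.001]
contact_force: [-0.1, -0.4, -0.8]
grip_width: 0.0228
t 16.62 pos [ 0.4741 -0.2255  0.0432] q [-0.56  0.62  1.78 -0.    0.74 -2.55] w 0.0228 F [-0.1 -0.4 -0.8]
shift in present tool axes mm [-0.   1.2  2.7] | in goal axes mm [-0.   1.2  2.7]
turn deg tool axes [-0.05  0.03  0.01]  tool x,y,z cols [[-0.913, -0.407, 0.001], [-0.407, 0.913, -0.001], [-0.001, -0.001, -1.0]]
```

```bash
python3 -m jog '[[0,0.001,0.002,0,0,0,0.015],[0,0,0,0,0,0,0.015],[0,0,0,0,0,0,0.015],[0,0,0,0,0,0,0.015]]';python3 -m jog '[[0,0,0.001,0,0,0,0.015],[0,0,0,0,0,0,0.015],[0,0,0,0,0,0,0.015]]'
```

```text
t: 16.95
tcp_pos: [0.4734, -0.2244, 0.0406]
tool_rot: [0.654, -3.073, -0.0]
contact_force: [-0.1, 0.1, -1.3]
grip_width: 0.0233
t: 17.2
tcp_pos: [0.4736, -0.2245, 0.0398]
tool_rot: [-0.653, 3.073, -0.0]
contact_force: [-1.0, -0.5, 5.0]
grip_width: 0.0232
```

Contact made; release and rise.

```bash
python3 -m jog '[[0,0,0,0,0,0,0.015],[0,0,0,0,0,0,0.026],[0,0,0,0,0,0,0.03],[0,0,0,0,0,0,0.04],[0,0,0,0,0,0,0.06],[0,0,0,0,0,0,0.075],[0,0,0,0,0,0,0.085],[0,0,0,0,0,0,0.085],[0,0,0,0,0,0,0.085]]'; python3 -m jog '[[0,0,-0.015,0,0,0,0.085],[0,0,-0.025,0,0,0,0.085],[0,0,-0.035,0,0,0,0.085],[0,0,-0.035,0,0,0,0.085],[0,0,-0.02,0,0,0,0.085],[0,0,-0.02,0,0,0,0.085],[0,0,0,0,0,0,0.085]]'; python3 go.py 0.5060 0.1392 0.19 24
python3 - <<'E'
from h import *
snap("wrist","w7.png")
E
```

```text
t: 17.95
tcp_pos: [0.4735, -0.2244, 0.0396]
tool_rot: [0.653, -3.073, 0.0]
contact_force: [-0.2, -0.2, 1.4]
grip_width: 0.0849
t: 18.53
tcp_pos: [0.4749, -0.2252, 0.1933]
tool_rot: [-0.653, 3.069, -0.006]
contact_force: [1.4, -2.1, 1.0]
grip_width: 0.0852
t 18.53 pos [ 0.4749 -0.2252  0.1933] q [-0.56  0.4   1.64 -0.    1.1  -2.55] w 0.0852 F [ 1.4 -2.1  1. ]
shift in present tool axes mm [-176.7  320.2    2.4] | in goal axes mm [-176.6  320.3    3.3]
turn deg tool axes [-0.27  0.18  0.02]  tool x,y,z cols [[-0.913, -0.407, 0.005], [-0.407, 0.913, -0.003], [-0.003, -0.005, -1.0]]
```

View pics/w7.png

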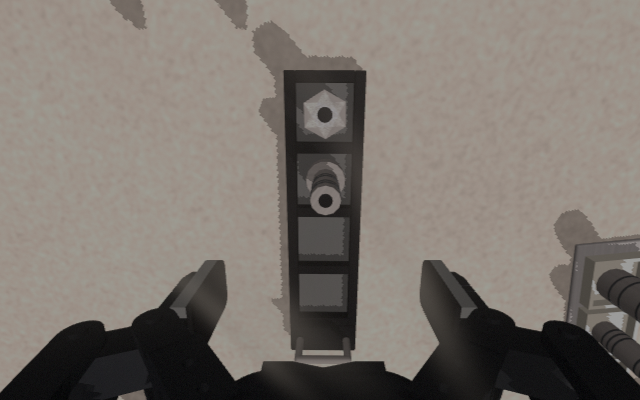

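```bash
python3 -m jog '[[-0.0068,0.0123,0,0,0,0,0.085],[-0.0135,0.0246,0,0,0,0,0.085],[-0.0135,0.0246,0,0,0,0,0.085],[-0.0135,0.0246,0,0,0,0,0.085],[-0.0135,0.0246,0,0,0,0,0.085],[-0.0135,0.0246,0,0,0,0,0.085],[-0.0135,0.0246,0,0,0,0,0.085],[-0.0135,0.0246,0,0,0,0,0.085],[-0.0135,0.0246,0,0,0,0,0.085],[-0.0135,0.0246,0,0,0,0,0.085],[-0.0135,0.0246,0,0,0,0,0.085],[-0.0135,0.0246,0,0,0,0,0.085],[-0.0135,0.0246,0,0,0,0,0.085],[-0.0068,0.0123,0,0,0,0,0.085],[0,0,0,0,0,0,0.085],[0,0,0,0,0,0,0.085],[0,0,0,0,0,0,0.085]]'; python3 go.py 0.5060 0.1392 0.041 24
python3 - <<'E'
from h import *
st,im=snap("wrist","w8.png")
E
```

```text
t: 20.0
tcp_pos: [0.503, 0.1389, 0.1888]
tool_rot: [0.653, -3.071, 0.0]
contact_force: [-0.9, -0.9, 0.6]
grip_width: 0.085
t 20.0 pos [0.503  0.1389 0.1888] q [ 0.16  0.4   1.65 -0.    1.09 -1.83] w 0.085 F [-0.9 -0.9  0.6]
shift in present tool axes mm [ -3.1  -1.  147.8] | in goal axes mm [ -2.9  -0.9 147.8]
turn deg tool axes [ 0.02 -0.09  0.02]  tool x,y,z cols [[-0.913, -0.407, -0.002], [-0.407, 0.913, -0.0], [0.002, 0.0, -1.0]]
```

View pics/w8.png

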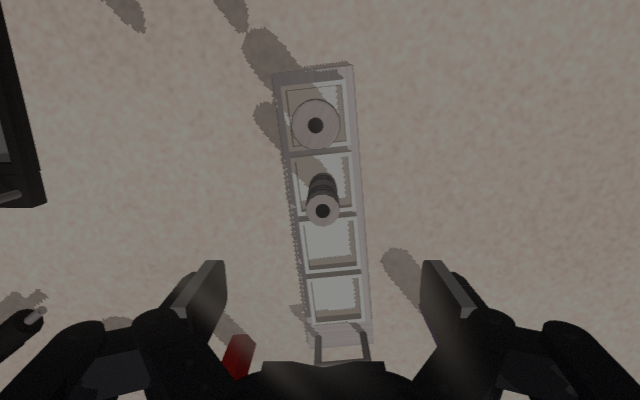

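```bash
python3 - <<'E'
from h import *
KW=cam("wrist",ctrl.state())
print(back(KW,[322.5,210.5],.094),back(KW,[316,125],.09))
E
python3 -m jog '[[-0.002,-0.001,0.02,0,0,0,0.085],[0,0,0.03,0,0,0,0.085],[0,0,0.03,0,0,0,0.085],[0,0,0.03,0,0,0,0.085],[0,0,0.025,0,0,0,0.085],[0,0,0.01,0,0,0,0.085],[0,0,0.003,0,0,0,0.085],[0,0,0,0,0,0,0.085],[0,0,0,0,0,0,0.085]]' 40;python3 go.py 0.5062 0.1385 0.041 24
```

```text
[[0.50696146 0.13852323 0.094     ]] [[0.45167789 0.10888708 0.09      ]]
t: 20.8
tcp_pos: [0.5067, 0.1389, 0.0427]
tool_rot: [-0.653, 3.072, -0.0]
contact_force: [0.9, -0.2, 0.0]
grip_width: 0.0847
t 20.8 pos [0.5067 0.1389 0.0427] q [ 0.15  0.62  1.78 -0.    0.74 -1.84] w 0.0847 F [ 0.9 -0.2  0. ]
shift in present tool axes mm [ 0.6 -0.2  1.7] | in goal axes mm [ 0.6 -0.2  1.7]
turn deg tool axes [-0.02  0.08 -0.01]  tool x,y,z cols [[-0.914, -0.407, 0.001], [-0.407, 0.914, 0.0], [-0.001, -0.0, -1.0]]
```

```bash
python3 -m jog '[[0,0,0,0,0,0,0.06],[0,0,0,0,0,0,0.05],[0,0,0,0,0,0,0.04],[0,0,0,0,0,0,0.032],[0,0,0,0,0,0,0.026],[0,0,0,0,0,0,0.015],[0,0,0,0,0,0,0.015],[0,0,0,0,0,0,0.015],[0,0,0,0,0,0,0.015]]' 40; python3 -m jog '[[0,0,-0.015,0,0,0,0.015],[0,0,-0.025,0,0,0,0.015],[0,0,-0.035,0,0,0,0.015],[0,0,-0.035,0,0,0,0.015],[0,0,-0.02,0,0,0,0.015],[0,0,0,0,0,0,0.015],[0,0,0,0,0,0,0.015]]';python3 go.py 0.5321 -0.1982 0.171 24
```

```text
t: 21.55
tcp_pos: [0.5061, 0.1392, 0.0419]
tool_rot: [-0.653, 3.072, 0.0]
contact_force: [-1.0, 0.3, 7.9]
grip_width: 0.0253
t: 22.13
tcp_pos: [0.5064, 0.1392, 0.1724]
tool_rot: [-0.653, 3.071, -0.0]
contact_force: [-0.1, 0.0, -1.2]
grip_width: 0.0249
t 22.13 pos [0.5064 0.1392 0.1724] q [ 0.15  0.42  1.67 -0.    1.05 -1.84] w 0.0249 F [-0.1  0.  -1.2]
shift in present tool axes mm [ 113.9 -318.6    1.4] | in goal axes mm [ 113.8 -318.6    1.4]
turn deg tool axes [-0.04  0.12  0.02]  tool x,y,z cols [[-0.913, -0.407, 0.002], [-0.407, 0.913, 0.0], [-0.002, -0.001, -1.0]]
```

```bash
python3 -m jog '[[0.0044,-0.0122,0,0,0,0,0.015],[0.0088,-0.0245,0,0,0,0,0.015],[0.0088,-0.0245,0,0,0,0,0.015],[0.0088,-0.0245,0,0,0,0,0.015],[0.0088,-0.0245,0,0,0,0,0.015],[0.0088,-0.0245,0,0,0,0,0.015],[0.0088,-0.0245,0,0,0,0,0.015],[0.0088,-0.0245,0,0,0,0,0.015],[0.0088,-0.0245,0,0,0,0,0.015],[0.0088,-0.0245,0,0,0,0,0.015],[0.0088,-0.0245,0,0,0,0,0.015],[0.0088,-0.0245,0,0,0,0,0.015],[0.0088,-0.0245,0,0,0,0,0.015],[0.0044,-0.0122,0,0,0,0,0.015],[0,0,0,0,0,0,0.015],[0,0,0,0,0,0,0.015],[0,0,0,0,0,0,0.015],[0,0,0,0,0,0,0.015]]'; python3 go.py 0.5321 -0.1982 0.041 24
python3 - <<'E'
from h import *
snap("wrist","w9.png")
E
```

```text
t: 23.63
tcp_pos: [0.5307, -0.1972, 0.1712]
tool_rot: [0.655, -3.072, -0.001]
contact_force: [0.1, 0.8, -0.1]
grip_width: 0.0251
t 23.63 pos [ 0.5307 -0.1972  0.1712] q [-0.46  0.48  1.56  0.    1.1  -2.45] w 0.0251 F [ 0.1  0.8 -0.1]
shift in present tool axes mm [ -1.   -1.6 130.2] | in goal axes mm [ -0.9  -1.5 130.2]
turn deg tool axes [ 0.05 -0.03  0.07]  tool x,y,z cols [[-0.913, -0.408, -0.001], [-0.408, 0.913, 0.001], [0.001, 0.001, -1.0]]
```

View pics/w9.png

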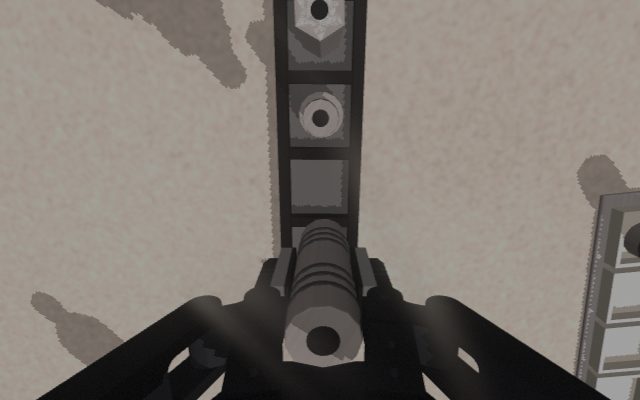

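```bash
python3 -m jog '[[0,-0.0008,0.02,0,0,0,0.015],[0,0,0.03,0,0,0,0.015],[0,0,0.03,0,0,0,0.015],[0,0,0.025,0,0,0,0.015],[0,0,0.015,0,0,0,0.015],[0,0,0.006,0,0,0,0.015],[0,0,0.003,0,0,0,0.015],[0,0,0,0,0,0,0.015],[0,0,0,0,0,0,0.015],[0,0,0,0,0,0,0.015],[0,0,0,0,0,0,0.015]]';python3 go.py 0.5321 -0.1982 0.0405 24
```

```text
t: 24.6
tcp_pos: [0.5319, -0.1992, 0.0435]
tool_rot: [-0.653, 3.072, -0.002]
contact_force: [1.3, 0.3, -0.4]
grip_width: 0.0251
t 24.6 pos [ 0.5319 -0.1992  0.0435] q [-0.46  0.66  1.67  0.    0.81 -2.45] w 0.0251 F [ 1.3  0.3 -0.4]
shift in present tool axes mm [-0.6  0.9  3. ] | in goal axes mm [-0.6  0.9  3. ]
turn deg tool axes [-0.07  0.06  0.01]  tool x,y,z cols [[-0.913, -0.407, 0.001], [-0.407, 0.913, -0.001], [-0.001, -0.001, -1.0]]
```

```bash
python3 -m jog '[[0,0.0008,0.002,0,0,0,0.015],[0,0,0,0,0,0,0.015],[0,0,0,0,0,0,0.015],[0,0,0,0,0,0,0.015]]';python3 -m jog '[[0,0,0.001,0,0,0,0.015],[0,0,0,0,0,0,0.015],[0,0,0,0,0,0,0.015]]'
```

```text
t: 24.93
tcp_pos: [0.531, -0.1983, 0.0406]
tool_rot: [0.653, -3.073, -0.0]
contact_force: [0.0, -0.8, -1.4]
grip_width: 0.0254
t: 25.18
tcp_pos: [0.5312, -0.1984, 0.04]
tool_rot: [-0.653, 3.072, -0.0]
contact_force: [-1.6, 1.6, 7.6]
grip_width: 0.0251
```

```bash
python3 -m jog '[[0,0,0,0,0,0,0.015],[0,0,0,0,0,0,0.028],[0,0,0,0,0,0,0.032],[0,0,0,0,0,0,0.042],[0,0,0,0,0,0,0.06],[0,0,0,0,0,0,0.075],[0,0,0,0,0,0,0.085],[0,0,0,0,0,0,0.085],[0,0,0,0,0,0,0.085]]'; python3 -m jog '[[0,0,-0.015,0,0,0,0.085],[0,0,-0.025,0,0,0,0.085],[0,0,-0.035,0,0,0,0.085],[0,0,-0.035,0,0,0,0.085],[0,0,-0.02,0,0,0,0.085],[0,0,-0.02,0,0,0,0.085],[0,0,0,0,0,0,0.085],[0,0,0,0,0,0,0.085]]'; python3 go.py 0.4513 0.109 0.19 24
python3 - <<'E'
from h import *
snap("wrist","w10.png")
E
```

```text
t: 25.93
tcp_pos: [0.531, -0.1983, 0.0396]
tool_rot: [0.654, -3.073, -0.0]
contact_force: [-0.5, 0.4, 0.1]
grip_width: 0.085
t: 26.6
tcp_pos: [0.5315, -0.1985, 0.1905]
tool_rot: [-0.653, 3.071, -0.002]
contact_force: [-0.8, -0.2, -0.4]
grip_width: 0.0851
t 26.6 pos [ 0.5315 -0.1985  0.1905] q [-0.46  0.46  1.54 -0.    1.14 -2.45] w 0.0851 F [-0.8 -0.2 -0.4]
shift in present tool axes mm [-5.190e+01  3.135e+02  1.000e-01] | in goal axes mm [-51.8 313.5   0.5]
turn deg tool axes [-0.1   0.08  0.01]  tool x,y,z cols [[-0.913, -0.407, 0.002], [-0.407, 0.913, -0.001], [-0.001, -0.002, -1.0]]
```

View pics/w10.png

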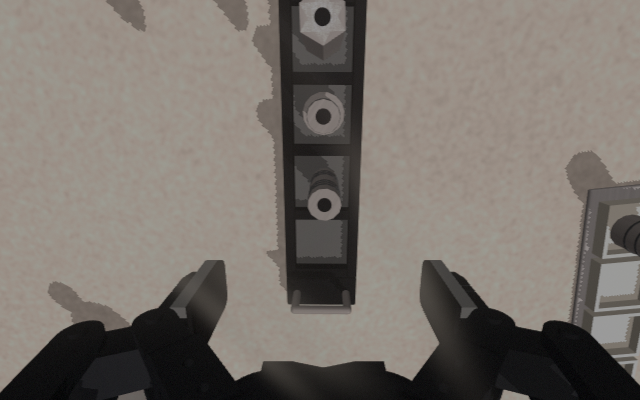

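```bash
python3 -m jog '[[-0.002,0.012,0,0,0,0,0.085],[-0.0041,0.0241,0,0,0,0,0.085],[-0.0041,0.0241,0,0,0,0,0.085],[-0.0041,0.0241,0,0,0,0,0.085],[-0.0041,0.0241,0,0,0,0,0.085],[-0.0041,0.0241,0,0,0,0,0.085],[-0.0041,0.0241,0,0,0,0,0.085],[-0.0041,0.0241,0,0,0,0,0.085],[-0.0041,0.0241,0,0,0,0,0.085],[-0.0041,0.0241,0,0,0,0,0.085],[-0.0041,0.0241,0,0,0,0,0.085],[-0.0041,0.0241,0,0,0,0,0.085],[-0.0041,0.0241,0,0,0,0,0.085],[-0.002,0.012,0,0,0,0,0.085],[0,0,0,0,0,0,0.085],[0,0,0,0,0,0,0.085],[0,0,0,0,0,0,0.085],[0,0,0,0,0,0,0.085]]'; python3 go.py 0.4515 0.109 0.041 24
python3 - <<'E'
from h import *
st,im=snap("wrist","w11.png")
E
```

```text
t: 28.15
tcp_pos: [0.4521, 0.1088, 0.1893]
tool_rot: [0.652, -3.073, 0.0]
contact_force: [0.5, 0.1, -0.1]
grip_width: 0.0853
t 28.15 pos [0.4521 0.1088 0.1893] q [ 0.11  0.33  1.78 -0.    1.04 -1.88] w 0.0853 F [ 0.5  0.1 -0.1]
shift in present tool axes mm [  0.4   0.4 148.3] | in goal axes mm [  0.5   0.4 148.3]
turn deg tool axes [ 0.   -0.03 -0.03]  tool x,y,z cols [[-0.914, -0.406, -0.001], [-0.406, 0.914, -0.0], [0.001, 0.0, -1.0]]
```

View pics/w11.png

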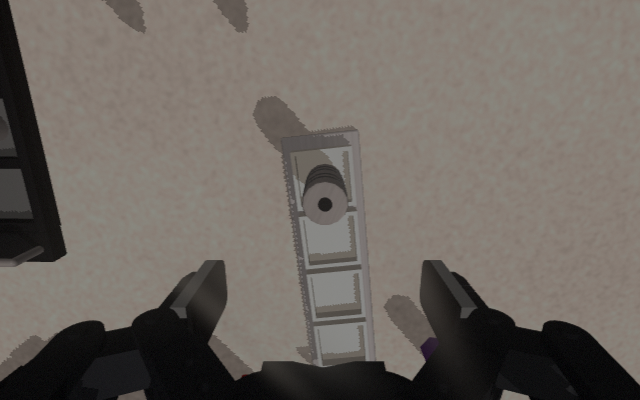

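```bash
python3 - <<'E'
from h import *
print(back(cam("wrist",ctrl.state()),[325,204],.09))
E
python3 -m jog '[[0,0,0.02,0,0,0,0.085],[0,0,0.03,0,0,0,0.085],[0,0,0.03,0,0,0,0.085],[0,0,0.03,0,0,0,0.085],[0,0,0.025,0,0,0,0.085],[0,0,0.01,0,0,0,0.085],[0,0,0.003,0,0,0,0.085],[0,0,0,0,0,0,0.085],[0,0,0,0,0,0,0.085]]' 50;python3 go.py 0.4515 0.109 0.041 24
```

```text
[[0.45180763 0.1089214  0.09      ]]
t: 28.95
tcp_pos: [0.4526, 0.1092, 0.0421]
tool_rot: [-0.652, 3.072, -0.0]
contact_force: [-0.1, 0.4, -0.0]
grip_width: 0.085
t 28.95 pos [0.4526 0.1092 0.0421] q [ 0.11  0.58  1.92  0.    0.64 -1.88] w 0.085 F [-0.1  0.4 -0. ]
shift in present tool axes mm [1.1 0.3 1.1] | in goal axes mm [1.1 0.3 1.1]
turn deg tool axes [-0.01  0.03 -0.02]  tool x,y,z cols [[-0.914, -0.406, 0.001], [-0.406, 0.914, 0.0], [-0.001, -0.0, -1.0]]
```

```bash
python3 -m jog '[[0,0,0,0,0,0,0.065],[0,0,0,0,0,0,0.055],[0,0,0,0,0,0,0.047],[0,0,0,0,0,0,0.041],[0,0,0,0,0,0,0.035],[0,0,0,0,0,0,0.025],[0,0,0,0,0,0,0.025],[0,0,0,0,0,0,0.025],[0,0,0,0,0,0,0.025]]' 50; python3 -m jog '[[0,0,-0.015,0,0,0,0.025],[0,0,-0.025,0,0,0,0.025],[0,0,-0.035,0,0,0,0.025],[0,0,-0.035,0,0,0,0.025],[0,0,-0.02,0,0,0,0.025],[0,0,0,0,0,0,0.025],[0,0,0,0,0,0,0.025]]';python3 go.py 0.5905 -0.1721 0.171 24
```

```text
t: 29.7
tcp_pos: [0.4525, 0.1095, 0.042]
tool_rot: [-0.653, 3.072, -0.0]
contact_force: [-1.5, 1.0, 10.1]
grip_width: 0.0351
t: 30.28
tcp_pos: [0.4526, 0.1095, 0.1724]
tool_rot: [-0.653, 3.071, -0.0]
contact_force: [-1.5, -0.1, -1.7]
grip_width: 0.0353
t 30.28 pos [0.4526 0.1095 0.1724] q [ 0.11  0.35  1.8  -0.    0.99 -1.88] w 0.0353 F [-1.5 -0.1 -1.7]
shift in present tool axes mm [ -11.3 -313.4    1.6] | in goal axes mm [ -11.4 -313.4    1.4]
turn deg tool axes [-0.04  0.13  0.02]  tool x,y,z cols [[-0.913, -0.407, 0.002], [-0.407, 0.913, 0.0], [-0.002, -0.001, -1.0]]
```

```bash
python3 -m jog '[[-0.0005,-0.012,0,0,0,0,0.025],[-0.0009,-0.0241,0,0,0,0,0.025],[-0.0009,-0.0241,0,0,0,0,0.025],[-0.0009,-0.0241,0,0,0,0,0.025],[-0.0009,-0.0241,0,0,0,0,0.025],[-0.0009,-0.0241,0,0,0,0,0.025],[-0.0009,-0.0241,0,0,0,0,0.025],[-0.0009,-0.0241,0,0,0,0,0.025],[-0.0009,-0.0241,0,0,0,0,0.025],[-0.0009,-0.0241,0,0,0,0,0.025],[-0.0009,-0.0241,0,0,0,0,0.025],[-0.0009,-0.0241,0,0,0,0,0.025],[-0.0009,-0.0241,0,0,0,0,0.025],[-0.0005,-0.012,0,0,0,0,0.025],[0,0,0,0,0,0,0.025],[0,0,0,0,0,0,0.025],[0,0,0,0,0,0,0.025],[0,0,0,0,0,0,0.025]]'; python3 go.py 0.5905 -0.1721 0.041 24
python3 - <<'E'
from h import *
snap("wrist","w12.png")
E
```

```text
t: 31.78
tcp_pos: [0.5898, -0.1709, 0.1712]
tool_rot: [0.654, -3.072, -0.001]
contact_force: [-1.0, 0.8, -2.2]
grip_width: 0.0346
t 31.78 pos [ 0.5898 -0.1709  0.1712] q [-0.38  0.54  1.44  0.    1.16 -2.37] w 0.0346 F [-1.   0.8 -2.2]
shift in present tool axes mm [ -0.3  -1.6 130.2] | in goal axes mm [ -0.2  -1.4 130.2]
turn deg tool axes [ 0.05 -0.04  0.06]  tool x,y,z cols [[-0.913, -0.408, -0.001], [-0.408, 0.913, 0.001], [0.001, 0.001, -1.0]]
```

View pics/w12.png

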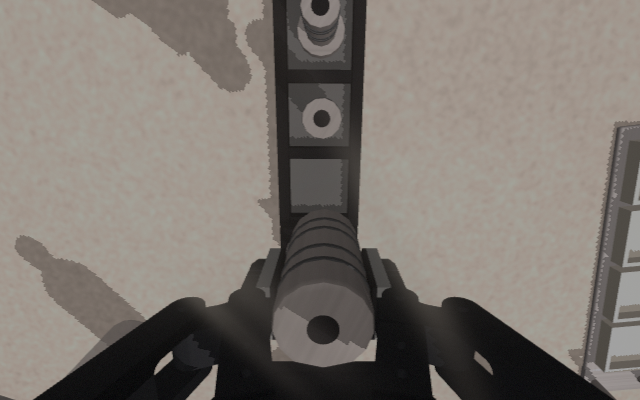

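```bash
python3 -m jog '[[0,-0.0008,0.02,0,0,0,0.025],[0,0,0.03,0,0,0,0.025],[0,0,0.03,0,0,0,0.025],[0,0,0.025,0,0,0,0.025],[0,0,0.015,0,0,0,0.025],[0,0,0.006,0,0,0,0.025],[0,0,0.002,0,0,0,0.025],[0,0,0,0,0,0,0.025],[0,0,0,0,0,0,0.025],[0,0,0,0,0,0,0.025],[0,0,0,0,0,0,0.025]]';python3 go.py 0.5905 -0.1721 0.0405 24; python3 -m jog '[[0,0,0.001,0,0,0,0.025],[0,0,0.001,0,0,0,0.025],[0,0,0,0,0,0,0.025],[0,0,0,0,0,0,0.025]]'
```

```text
t: 32.75
tcp_pos: [0.5913, -0.1728, 0.0446]
tool_rot: [-0.653, 3.072, -0.001]
contact_force: [-0.6, -0.6, -2.3]
grip_width: 0.0352
t 32.75 pos [ 0.5913 -0.1728  0.0446] q [-0.38  0.7   1.54 -0.    0.9  -2.37] w 0.0352 F [-0.6 -0.6 -2.3]
shift in present tool axes mm [0.4 0.9 4.1] | in goal axes mm [0.4 0.9 4.1]
turn deg tool axes [-0.07  0.07  0.02]  tool x,y,z cols [[-0.913, -0.407, 0.002], [-0.407, 0.913, -0.001], [-0.001, -0.001, -1.0]]
t: 33.08
tcp_pos: [0.5907, -0.1726, 0.0416]
tool_rot: [0.653, -3.073, -0.0]
contact_force: [1.0, 0.3, -2.0]
grip_width: 0.0348
```

```bash
python3 -m jog '[[0,0,0.001,0,0,0,0.025],[0,0,0,0,0,0,0.025],[0,0,0,0,0,0,0.025]]';python3 -m jog '[[0,0,0.0007,0,0,0,0.025],[0,0,0,0,0,0,0.025],[0,0,0,0,0,0,0.025]]'
```

```text
t: 33.33
tcp_pos: [0.5907, -0.1726, 0.0405]
tool_rot: [0.653, -3.073, -0.0]
contact_force: [0.4, 0.3, -1.8]
grip_width: 0.0348
t: 33.58
tcp_pos: [0.5908, -0.1726, 0.0401]
tool_rot: [-0.654, 3.073, -0.0]
contact_force: [-1.5, 1.0, 5.3]
grip_width: 0.0351
```

```bash
python3 -m jog '[[0,0,0,0,0,0,0.025],[0,0,0,0,0,0,0.038],[0,0,0,0,0,0,0.042],[0,0,0,0,0,0,0.05],[0,0,0,0,0,0,0.065],[0,0,0,0,0,0,0.075],[0,0,0,0,0,0,0.085],[0,0,0,0,0,0,0.085],[0,0,0,0,0,0,0.085]]'; python3 -m jog '[[0,0,-0.015,0,0,0,0.085],[0,0,-0.025,0,0,0,0.085],[0,0,-0.035,0,0,0,0.085],[0,0,-0.035,0,0,0,0.085],[0,0,-0.02,0,0,0,0.085],[0,0,-0.02,0,0,0,0.085],[0,0,0,0,0,0,0.085],[0,0,0,0,0,0,0.085]]'; python3 -m jog '[[-0.01,0.02,0,0,0,0,0.085],[0,0.025,0,0,0,0,0.085],[0,0.025,0,0,0,0,0.085],[0,0.025,0,0,0,0,0.085],[0,0.025,0,0,0,0,0.085],[0,0.025,0,0,0,0,0.085],[0,0.015,0,0,0,0,0.085],[0,0,0,0,0,0,0.085],[0,0,0,0,0,0,0.085]]'
python3 - <<'E'
from h import *
for n in("top","scene"):
    st,im=snap(n,n+"9.png")
    s=im[145:305,340:500] if n=="top" else im[110:230,230:360]
    cv2.imwrite(f"pics/{n}9z.png",cv2.resize(s,None,fx=3.7,fy=3.7,interpolation=cv2.INTER_CUBIC))
E
```

```text
t: 34.33
tcp_pos: [0.5908, -0.1726, 0.0399]
tool_rot: [0.653, -3.073, 0.0]
contact_force: [0.0, 0.2, -0.4]
grip_width: 0.0854
t: 35.0
tcp_pos: [0.5912, -0.1728, 0.1909]
tool_rot: [-0.653, 3.071, -0.002]
contact_force: [-0.0, -0.5, -0.3]
grip_width: 0.0849
t: 35.75
tcp_pos: [0.5346, -0.022, 0.1894]
tool_rot: [0.655, -3.072, -0.0]
contact_force: [0.7, 0.1, -0.4]
grip_width: 0.0848
```

View pics/top9z.png

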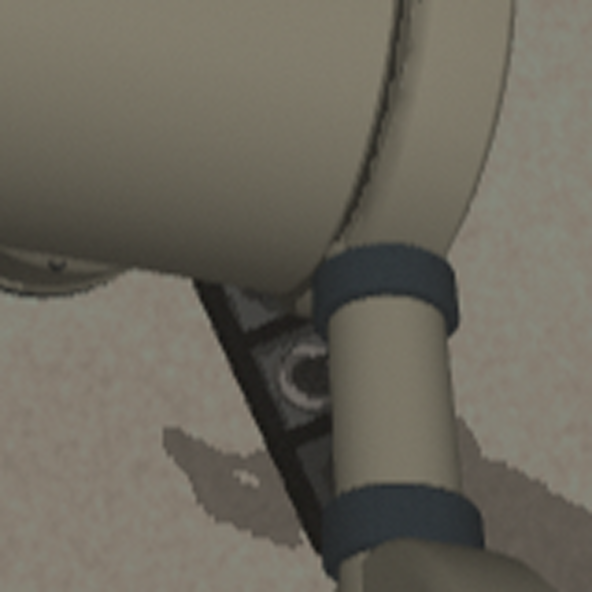

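View pics/scene9.png

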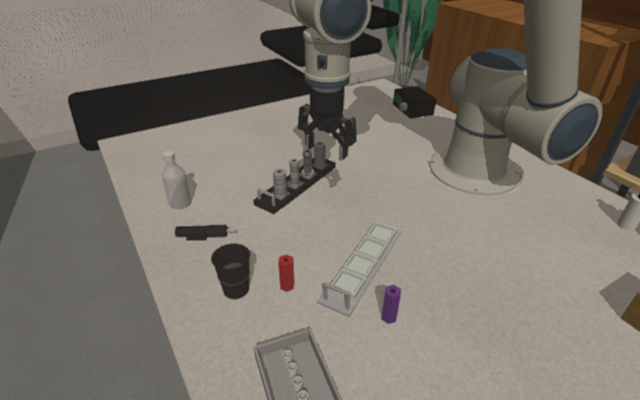

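View pics/scene9z.png

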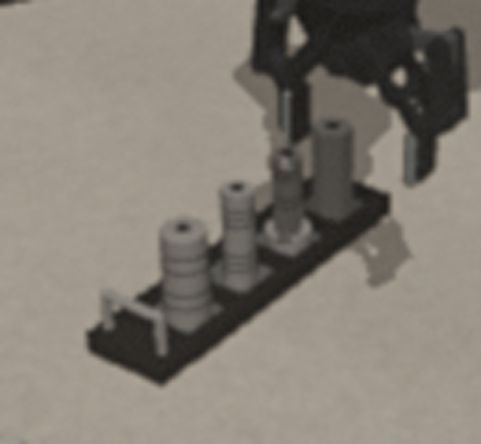

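```bash
python3 -m jog '[[0,0.02,0,0,0,0,0.085],[0,0.03,0,0,0,0,0.085],[0,0.03,0,0,0,0,0.085],[0,0.03,0,0,0,0,0.085],[0,0.03,0,0,0,0,0.085],[0,0.03,0,0,0,0,0.085],[0,0.03,0,0,0,0,0.085],[0,0.02,0,0,0,0,0.085],[0,0,0,0,0,0,0.085],[0,0,0,0,0,0,0.085],[0,0,0,0,0,0,0.085]]'
python3 - <<'E'
from h import *
st,im=snap("top","top10.png")
cv2.imwrite("pics/top10z.png",cv2.resize(im[145:305,340:500],None,fx=3.7,fy=3.7,interpolation=cv2.INTER_CUBIC))
E
```

```text
t: 36.77
tcp_pos: [0.446, 0.1779, 0.1898]
tool_rot: [-0.653, 3.073, -0.0]
contact_force: [0.1, 0.5, 0.6]
grip_width: 0.085
```

View pics/top10z.png

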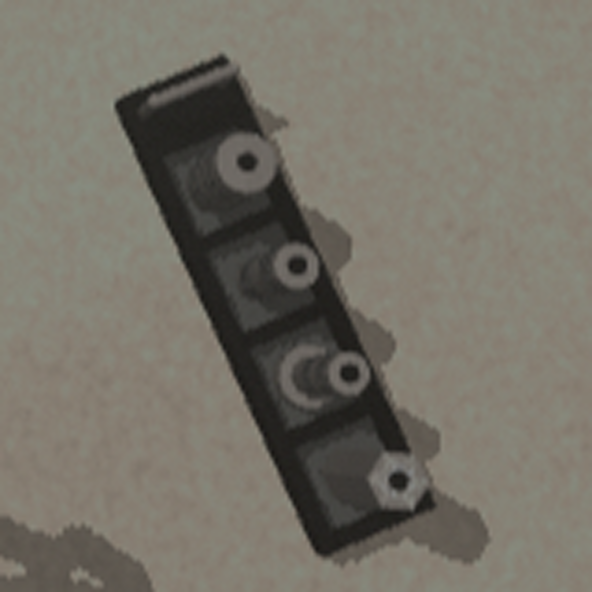

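All four stand in their recesses (zoomed top view: stout (246,162) by the handle, then slim (297,265), flanged (349,373), hex (399,480)).

Run:
```python
from h import *
KT=cam("top")
p=(np.array([[246,162],[297,265],[349,373],[399,480]])+.5)/3.7-.5+[340,145]
print([back(KT,a,z)[0].round(4) for a,z in zip(p,[.088,.092,.092,.088])])
print(ctrl.sign_off())
```

```text
[array([ 0.5892, -0.1709,  0.088 ]), array([ 0.5311, -0.1969,  0.092 ]), array([ 0.4722, -0.224 ,  0.092 ]), array([ 0.4149, -0.2509,  0.088 ])]
the job is handed in; nothing more can be done
None
```

All four grips are in the black station rack in reverse order, and I handed the job in at about 37 s of the 104 s allowed. From the station rack's handle outward they now stand stout, slim, flanged, hex. On the drying rack the order from its handle was hex, flanged, slim, stout.

- **Placing:** I lowered each grip until the wrist force showed it resting on the recess floor. I then opened the fingers and rose straight up.
- **Position check:** In the last top picture the grip tops measured within about 2 mm of the recess centres. Those centres came from a fit to the first top and scene pictures.
- **Upright check:** The final scene and top pictures show all four upright and the gripper well clear.
- **Red and purple look-alikes:** In the last scene picture both stand where they did at the start.
- **Forces:** The highest wrist force I read was about 28 N, while setting down the hex grip. I only read the force at the end of each move.
- **Failed or disagreeing checks:** No check failed. The top and scene cameras disagreed by up to about 2 mm on the grips' starting positions, which is within the stated calibration. My first check picture after the last placing was blocked by the arm, so I moved clear and retook it.

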